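# Show what to clear off the hob, and where it goes

### The job

One thing has been left standing on the black glass hob: show a helper what to move and where to put it, by pointing only. Point straight at the thing on the hob, with the fingertips a few centimetres above the middle of its lid, for about a second; then point in the same way at the middle of the round cork mat on the worktop, and finish still pointing there. Touch nothing, leave everything where it stands, and do not point closely at anything else on the way.

Things in the scene. Friction and masses are not known exactly. Their poses are not given: they have to be found in the camera images.
- honey_jar_top (a point): Middle of the top of a clear glass honey jar with a dark lid, 65 mm across and 86 mm tall. The point's z axis points up. It stands upright, either on the hob or on the worktop. The hob is the only surface at y < -0.03, its glass 4 mm above the worktop; exactly one of the two jars and the tin stands on it (at y below -0.1), the two others on the worktop (y > 0). A microwave hangs over the rear of the hob (x > 0.55), its underside 0.55 m above it: keep the wrist below it.
- small_tin_top (a point): Middle of the top of a white food tin with a red and blue band and a metal lid, 57 mm across and 72 mm tall. The point's z axis points up. It stands upright, either on the hob or on the worktop.
- brown_jar_top (a point): Middle of the top of an orange-brown jar with a blue screw lid, 48 mm across and 88 mm tall. The point's z axis points up. It stands upright, either on the hob or on the worktop.
- cork_mat_top (a point): Middle of the top of a round cork mat, 110 mm across and 9 mm thick, fixed flat on the worktop to the left of the hob (y > 0). The point's z axis points up. This is the place to show.
- blue_tile_top (a point): Middle of the top of a square blue glazed tile, 104 mm wide and 9 mm thick, fixed flat on the worktop to the left of the hob. It is not the place to show. The point's z axis points up. The tile and the mat may change places.
Not all that is in view belongs to the job. Leave any green look-alike of the part that bears brown_jar_top alone.

How it is judged:
By the outcome, as a careful person would: the job done as asked, in the order asked, and still so for the second after the job is handed in, with the robot touching nothing.
It also fails if it takes over 42 s, if anything falls off the work surface, if the arm or the gripper's body presses on something with over 40 N, if the wrist force passes 120 N, or if a joint passes its speed limit or range.

### The arm

A 7-joint arm with a two-finger parallel gripper is mounted at the origin on a cart in front of the work surface, level with it; the furniture and walls round the work are solid. World frame = base frame: x ahead of the robot, y to its left, z up, the work surface at z = 0. Lengths are in mm, angles in degrees, forces in N, time in s.
With the tool pointing down it reaches from about 400 to 850 mm from the base axis. Payload 10.4 kg.
Tool frame: the origin (TCP) lies midway between the tips of the shut fingers; the grasp point (between the pads) lies 19 mm behind it; z points along the fingers, y is the line along which they close (so a half turn about z gives the same grasp; the last joint's range is limited). The gripper opens to 85 mm and grips with 20 to 120 N. Pads are 22 mm wide; open, the fingers measure 114 mm over their backs; the gripper's body (76 mm by 85 mm) begins 54 mm behind the grasp point. The pads swing forward as they close: fully open they stand 13 mm farther back than shut.
Start: joints at [66.028, 19.034, -3.707, 83.658, 1.238, 77.344, -5.071], TCP at [240.989, -576.693, 231.338] pointing down, gripper open.
Joint ranges: [-148.97, 148.97], [-28.65, 121.19], [-84.17, 76.75], [9.2, 138.47], [-72.65, 252.65], [3.7, 117.97], [-149.18, 149.18]. Speed limits (degrees/s): [127.2, 127.2, 159.86, 159.86, 180, 180, 180].

### API

Orientations are given as [roll, pitch, yaw] about the fixed x, y, z axes, in that order (R = Rz(yaw) Ry(pitch) Rx(roll)).
In Python, from workcell import manip gives the robot as it stands. Calls block until the motion is done:
- manip.movep(position, orientation): joint-space move of the TCP to a pose.
- manip.move_linear(position, frame=None, speed=150, f_stop=None): straight line of the TCP; frame=None keeps the orientation; speed is the mean speed in mm/s. With f_stop (N) it stops when the force on the tool has changed by that much, and returns True; else False.
- manip.move_joints(angles): joint-space move.
- manip.gripper_to(opening, strength=None): finger opening in mm; strength is the grip in N (None keeps the last); returns when the fingers have stopped.
- manip.wait(seconds).
- manip.solve_ik(position, orientation): joint angles nearest the present ones, or None.
- manip.read_camera(name): name is "side" or "top" or "wrist"; returns (picture, depth): 400x640x3 uint8, red, green, blue; 400x640 float32, mm along the optical axis (not along the pixel's ray), 0 where there is no reading.
- manip.camera_info(name): a dict with "mtx" (3x3 intrinsics, pixels), "pose" (4x4, takes a point from camera to world coordinates). Camera axes: x right, y up, looking along -z (the intrinsics and any distortion apply to the point x, -y, -z); pixel columns grow to the right and rows downward; lengths in mm; the calibration is good to about 2 mm. The wrist camera is an equidistant fisheye: a pixel r from the principal point sees the ray r / f radians off the axis. A picture is of the moment at which its call begins: read the wrist's pose just before it. camera_info takes no time and is no camera call; for the wrist camera it gives the pose at the moment of the call.
A pose or a line that the arm cannot do raises manip.PlanningError and nothing moves.
- manip.job_done(): hands the job in; it is judged then, once.
Trained networks look in the newest picture that a camera, given by its name, has taken for a name from the list of things; names that differ only in an ending like _2 or _b are one class to them, and where a whole thing is asked for, a point or a joint stands for the part that bears it (a point fixed in the world has none). Each returns a list of dicts, best first, with "confidence" (0 to 1); they miss things now and then, are a little off and sometimes report something else, mostly with a low value. They report only what shows in the picture. A call takes as long as a camera call. They do not tell look-alikes from the thing itself.
- manip.silhouettes(camera, target): "mask" (400x640 bool, what is visible of it) and "point" ([column, row] in pixels, amid what is visible of it).
Readings, each from a call of its own:
- manip.read_time(): time.
- manip.read_q(): joint angles.
- manip.read_qd(): joint speeds.
- manip.read_tau(): joint torques, N m.
- manip.read_position(): TCP position.
- manip.read_eef_rot(): TCP orientation.
- manip.read_wrist_force(): force on the tool from outside, world axes, zero at the start.
- manip.read_torque(): the same for the moment, N m.
- manip.read_finger_gap(): finger opening in mm.
- manip.read_grasp_force(): force on a finger pad.
Only numpy, scipy, OpenCV 4.12 (cv2) and the standard library are available. Lean on these libraries where they do the work, as an engineer would, in place of code of your own. Each camera call takes 0.05 s, during which the arm holds its last target. There are 200 camera calls.

## Working session

There is one attempt and no reset: what is moved stays moved. The work goes in short steps, each a Python script; the robot and the scene stay as the last script left them, time stands still between calls to the robot, and variables do not carry over. Pictures are saved under pics/ and viewed, at most 10 in all, crops included, and the job is handed in when it is done.

```bash
mkdir -p pics; cat > h.py <<'E'
import numpy as np, cv2
from workcell import manip
def shot(c,n):
    info=manip.camera_info(c); p,d=manip.read_camera(c)
    cv2.imwrite(f'pics/{n}.png',p[:,:,::-1]); return p,d,info
def world(u,v,d,info):
    K=info['mtx'];T=np.array(info['pose']);z=d
    p=np.array([(u-K[0][2])/K[0][0]*z,-(v-K[1][2])/K[1][1]*z,-z*np.ones_like(z)])
    return (T[:3,:3]@p).T+T[:3,3]
E
python3 - <<'E'
from h import *
a=[]
for c in('top','side'):
    p,d,i=shot(c,c+'0'); a.append(p); print(c,np.round(i['pose'],2).tolist(),np.round(i['mtx'],1).tolist())
    for t in('honey_jar_top','small_tin_top','brown_jar_top','cork_mat_top','blue_tile_top'):
        for s in manip.silhouettes(c,t)[:3]:
            m=s['mask']&(d>0); v,u=np.nonzero(m)
            if len(u)<5: print(t,'few',s['point']);continue
            w=world(u,v,d[v,u].astype(float),i)
            zt=np.percentile(w[:,2],95); k=w[w[:,2]>zt-6]
            print(t,round(s['confidence'],2),np.round(s['point']),len(u),'ztop',round(zt),'mid',np.round((k.min(0)+k.max(0))/2),'mean',np.round(k.mean(0)),'ext',np.round(np.ptp(k,axis=0)), 'rgb', p[m].mean(0).round())
print(manip.read_position(),manip.read_eef_rot(),manip.read_finger_gap(),manip.read_time())
E
```

```text
top [[0.02, 0.99, -0.17, 285.03], [-1.0, 0.02, -0.02, -1.67], [-0.02, 0.17, 0.99, 1330.29], [0.0, 0.0, 0.0, 1.0]] [[430.6, 0.0, 314.1], [0.0, 430.6, 199.8], [0.0, 0.0, 1.0]]
honey_jar_top 0.9 [305. 161.] 497 ztop 89 mid [629.  60.  88.] mean [629.  61.  87.] ext [63. 63.  9.] rgb [114.  99.  77.]
small_tin_top 0.74 [382. 219.] 341 ztop 78 mid [ 457. -177.   76.] mean [ 456. -177.   74.] ext [54. 53.  9.] rgb [200. 192. 174.]
brown_jar_top 0.83 [244. 146.] 298 ztop 92 mid [663. 240.  91.] mean [663. 241.  89.] ext [41. 43. 11.] rgb [122. 119. 126.]
brown_jar_top 0.76 [208. 270.] 288 ztop 92 mid [284. 331.  90.] mean [283. 332.  90.] ext [42. 38.  8.] rgb [ 75. 142.  66.]
cork_mat_top 0.94 [295. 203.] 863 ztop 14 mid [490.  80.  13.] mean [491.  78.  10.] ext [104. 100.  11.] rgb [230. 169.  97.]
blue_tile_top 0.68 [247. 208.] 1047 ztop 14 mid [476. 238.  13.] mean [477. 239.  11.] ext [121. 127.  10.] rgb [109. 143. 168.]
side [[0.98, 0.13, -0.18, 159.66], [-0.22, 0.51, -0.83, -1362.14], [-0.01, 0.85, 0.53, 966.03], [0.0, 0.0, 0.0, 1.0]] [[518.2, 0.0, 314.5], [0.0, 518.2, 206.7], [0.0, 0.0, 1.0]]
honey_jar_top 0.93 [362. 208.] 601 ztop 89 mid [626.  60.  88.] mean [626.  60.  87.] ext [66. 69. 10.] rgb [173. 149. 110.]
small_tin_top 0.74 [330. 254.] 586 ztop 78 mid [ 454. -175.   77.] mean [ 455. -176.   76.] ext [55. 62. 10.] rgb [187. 179. 167.]
brown_jar_top 0.59 [355. 177.] 317 ztop 92 mid [661. 243.  91.] mean [660. 239.  91.] ext [39. 48.  9.] rgb [141. 124. 116.]
cork_mat_top 0.89 [319. 217.] 462 ztop 15 mid [488.  79.  13.] mean [489.  77.  12.] ext [104. 115.   9.] rgb [239. 194. 120.]
blue_tile_top 0.89 [305. 195.] 429 ztop 16 mid [475. 235.  15.] mean [473. 233.  13.] ext [124. 130.  12.] rgb [127. 163. 190.]
[ 241.00012972 -576.69829896  231.35528371] [ 1.79992506e+02 -2.16944164e-03  2.26775693e+01] 85.4771954638696 0.6
```

View pics/top0.png

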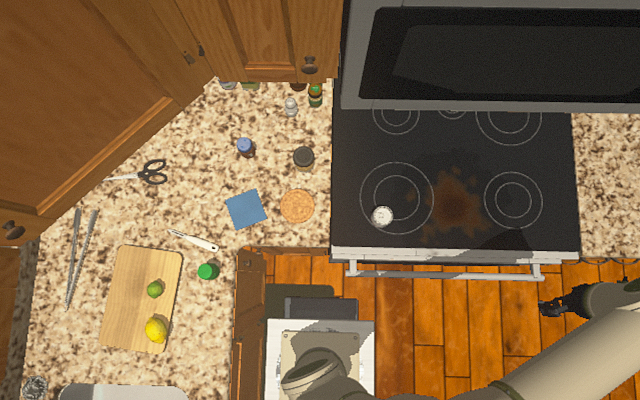

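View pics/side0.png

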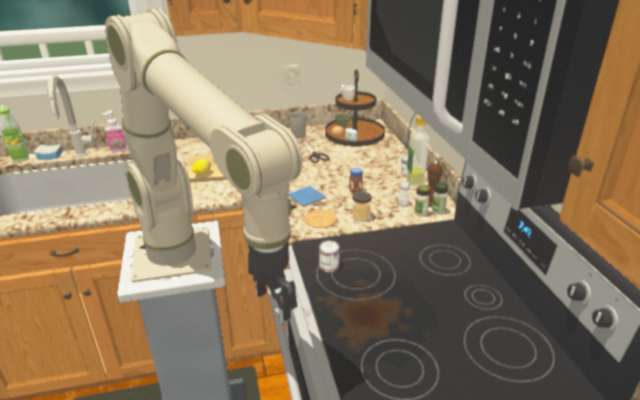

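```bash
python3 - <<'E'
from h import *
q0=manip.read_q();print(np.round(q0))
for p,y in(((456,-177,260),69),((456,-177,113),69),((490,79,260),99),((490,79,46),99)):
    print(np.round(manip.solve_ik(p,[180,0,y])))
manip.gripper_to(0)
manip.move_linear([241,-577,300])
manip.movep([456,-177,260],[180,0,69]); print(manip.read_position(),manip.read_eef_rot(),manip.read_time())
manip.move_linear([456,-177,113],speed=80)
manip.wait(0.6); shot('side','tin'); shot('top','tin_t'); manip.wait(0.7)
print(manip.read_position(),manip.read_q().round() if hasattr(manip.read_q(),'round') else manip.read_q(),manip.read_wrist_force(),manip.read_time(),manip.read_finger_gap())
E
```

```text
[66. 19. -4. 84.  1. 77. -5.]
[ 44.   3. -28. 100.   1.  78.  -6.]
[ 42.  10. -29. 111.   6.  60. -10.]
[ 37.   6. -55.  98.   5.  78.  -9.]
[ 35.  25. -57. 112.  25.  57. -24.]
[ 455.73499289 -178.60950871  260.00527126] [1.79998036e+02 3.26565536e-03 6.88281866e+01] 3.6417
[ 456.01611823 -176.98319731  113.01112764] [ 42.  10. -29. 111.   6.  60. -10.] [ 0.5983051  -0.17753892  0.23186986] 7.0333 -0.05307196865072049
```

View pics/tin.png

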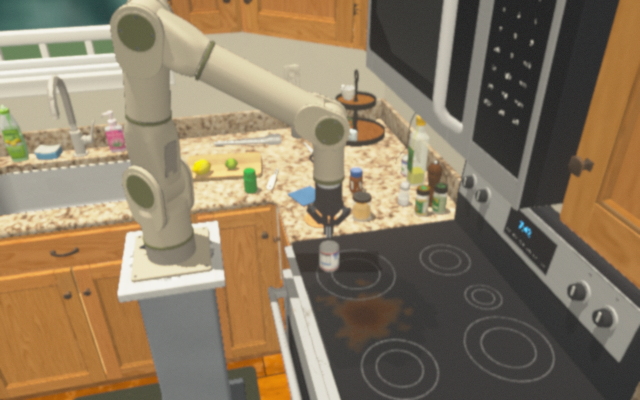

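The shut fingertips, at about (329, 238), are right above the tin's lid at (329, 245). They are centred and not touching it. Next is the mat.

```bash
python3 - <<'E'
from h import *
manip.move_linear([456,-177,240],speed=120)
manip.movep([490,79,240],[180,0,99])
manip.move_linear([490,79,45],speed=90)
manip.wait(1.2); shot('side','mat'); p,d,i=shot('top','mat_t')
print(manip.read_position(),manip.read_eef_rot(),manip.read_wrist_force(),manip.read_time())
E
```

```text
[490.00740811  79.0089541   44.99648256] [ 1.79999580e+02 -8.80343428e-04  9.90028760e+01] [-0.88995933  0.43042306  0.1382584 ] 12.8667
```

View pics/mat.png

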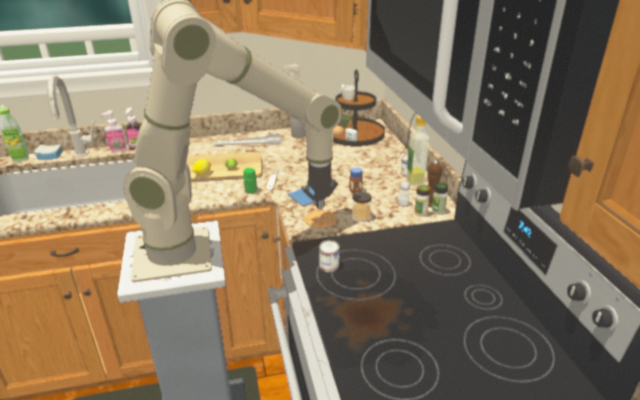

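The fingertips, at about (320, 207), are above the middle of the mat at (320, 217). The tin at (329, 256) and the jars have not moved.

```bash
python3 -c "
from workcell import manip
print(manip.job_done())"
```

```text
the job is handed in; nothing more can be done
None
```

I pointed at the white tin on the hob for over a second with the fingertips about 37 mm above its lid, then at the cork mat (about 36 mm above it). I handed the job in still pointing there, at about 13 s, with no contact seen and nothing moved.

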